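Fit the specimen carousel on the inclined rotator and start it

ROBOT

A 7-joint arm with a two-finger parallel gripper is mounted at the origin on a cart in front of the work surface, level with it; the furniture and walls round the work are solid. World frame = base frame: x ahead of the robot, y to its left, z up, the work surface at z = 0. Lengths are in mm, angles in rad, forces in N, time in s.
With the tool pointing down it reaches from about 350 to 775 mm from the base axis. Payload 3.1 kg.
Tool frame: the origin (TCP) lies between the finger pads, 19 mm behind the fingertips; this is the grasp point; z points along the fingers, y is the line along which they close (so a half turn about z gives the same grasp; the last joint's range is limited). The gripper opens to 85 mm and grips with 20 to 120 N. Pads are 22 mm wide; open, the fingers measure 114 mm over their backs; the gripper's body (76 mm by 85 mm) begins 54 mm behind the grasp point. The pads swing forward as they close: fully open they stand 13 mm farther back than shut.
Start: joints at [-1.385, 0.311, 0.014, 1.512, -0.004, 1.319, -0.027], TCP at [124.18, 535.814, 250.004] pointing down, gripper open.
Joint ranges: [-2.7, 2.7], [-0.3, 1.91], [-1.27, 1.3], [0.12, 2.57], [-1.44, 4.58], [0.2, 2.03], [-3.05, 3.05]. Speed limits (rad/s): [2.79, 2.79, 3.14, 3.14, 3.14, 3.14, 3.14].

INTERFACE

Orientations are given as a rotation vector (axis times angle).
In Python, from rig import manip gives the robot as it stands. The module is installed in compiled form; this text tells all that it offers.
- The arm moves only by the shell command python3 -m handwheel 'ROWS' [FORCE]. ROWS is JSON, a list of rows, each a list of 7 numbers: the turn, a rotation vector about the tool's x, y, z in rad, then the shift along the tool's x, y, z in mm, then the closure, from 0 (fully open) to 1 (shut). In form: [[rx, ry, rz, tx, ty, tz, jaw], ...]. A call has 1 to 8 rows; each row shifts and turns the commanded pose from where the row before left it, along the tool's axes as they then stand; what a row does not reach is not made up. A row lasts 1/10 s, in which the tool goes at most 50 mm and 8.59 degrees, less where a joint would pass 70% of its speed; a pose out of reach is approached as far as the arm can. A call with a gripper value outside its range is refused whole. The fingers move at their own pace and stop on an object; FORCE is the grip in N (left out, the last holds). Time passes only in rows, so rows that do not move let the fingers close. It gives the time, the measured TCP pose, the force, the opening and the grip force at its end, in the units of the state.
- manip.observe(): the state, without advancing time (a new reading comes with each control period).
- manip.snapshot(name): name is "scene" or "side" or "wrist"; returns (picture, depth): 420x560x3 uint8, red, green, blue; 420x560 float32, mm along the optical axis (not along the pixel's ray), 0 where there is no reading.
- manip.calibration(name): a dict with "intrinsics" (3x3 intrinsics, pixels), "k1" (the pictures are not rectified: a ray, as slopes to the right and down, at radius r is drawn at 1 + k1 r^2 times it, then the intrinsics apply), "rvec" (rotation vector, rad) and "tvec" (3), from world to camera coordinates, as OpenCV has them; the wrist camera has in their place "tool_from_camera" (4x4, takes a point from camera to tool coordinates, whose origin is the TCP and whose axes are the flange's). Camera axes: x right, y down, z forward; pixel columns grow to the right and rows downward; lengths in mm; the calibration is good to about 2 mm. A picture is of the moment at which its call begins: read the wrist's pose just before it. calibration takes no time and is no camera call.
- manip.hand_in(): hands the job in; it is judged then, once.
Trained networks look in the newest picture that a camera, given by its name, has taken for a name from the list of things; names that differ only in an ending like _2 or _b are one class to them, and where a whole thing is asked for, a point or a joint stands for the part that bears it (a point fixed in the world has none). Each returns a list of dicts, best first, with "score" (0 to 1); they miss things now and then, are a little off and sometimes report something else, mostly with a low value. They report only what shows in the picture. A call takes as long as a camera call. They do not tell look-alikes from the thing itself.
- manip.find_in(target, camera): "at" ([x, y, z] in mm, in world coordinates, good to about 4 mm: the middle of the surface that is visible of it).
The state is a dict: "clock": time; "qpos": joint angles; "dq": joint speeds; "effort": joint torques, N m; "position": TCP position; "tcp_rot": TCP orientation; "contact_force": force on the tool from outside, world axes, zero at the start; "moment": the same for the moment, N m; "opening": finger opening in mm; "gripper_force": force on a finger pad.
Only numpy, scipy, OpenCV 4.12 (cv2) and the standard library are available. Lean on these libraries where they do the work, as an engineer would, in place of code of your own. Each camera call takes 0.05 s, during which the arm holds its last target. There are 200 camera calls.

TASK

Put the specimen carousel on the spindle of the inclined rotator: press it lightly and turn it until it drops over the drive bar and sits fully home, then let go of it. Then pull the rotator's spring knob straight out to switch it on and let it spring back. Do not pull the knob before the carousel is home, and do not knock over the beaker or the vial.

Things in the scene. Friction and masses are not known exactly. Their poses are not given: they have to be found in the camera images.
- carousel: Loose bare-aluminium specimen carousel, about 0.25 kg, 70 mm tall. Origin: centre of its underside; z: its axis, up as it stands. Hub diameter 44 up to z 28 mm, disc diameter 96 at z 28 to 34. Under the hub: a blind centre bore 15 mm wide, 28 deep, and a cross of two slots along its x and y, 11 wide, 10 deep, so it fits the drive bar every quarter turn.
- carousel_grip (a point): Point on the carousel's axis, 56 mm above its underside, in the flat upright grip on top of the disc: 40 mm long along x, 16 mm thick along y, from 34 to 70 mm above the underside. Take it by its 16 mm thickness with the TCP here; the fingertips then stay just above the disc.
- spindle_seat (a point): Centre of the flange on the rotator's sloping face, where the carousel's underside rests when home. z: spindle axis, out of the face, 30 degrees from vertical, leaning to the rotator's front (towards the robot); x: up the slope; y: along the face to its left. Turns with the housing, not with the spindle.
- spindle_tip (a point): Tip of the steel centre pin, 26 mm out from the seat; axes as the seat's. Pin diameter 12, last 6 mm a cone. Across its foot a drive bar 36 long, 8 wide, 8 high, held stiffly by the gear; its angle about z differs each time and is not reported: see it or feel for it. Pressed with about 6 N, the carousel rides 8 mm short of home until a slot is within 5 degrees of the bar, then drops.
- rotator: Inclined bench rotator: fixed white wedge housing with grey sloping face, 130 mm deep (x), 210 mm wide (y), 36 mm high in front, 111 mm behind. Origin: centre of its underside on the table; x to its back. The spindle stands 45 mm left (+y) of the middle of the face, the knob 62 mm right of the middle.
- knob_grip (a point): Middle of the round black pull knob's head on the same sloping face, 23 mm out from the face at rest; z: the pull direction, out of the face (parallel to the spindle). Head diameter 30 mm, from 12 to 33 mm out from the face: pinch it with the fingers parallel to z (e.g. TCP 4 mm beyond this point along z).
- pull_knob (a joint): Travel of the pull knob in m: 0 at rest (pushed in by its spring), stop at 0.010. Spring about 3 N at rest, 7 N fully out. The switch trips at 0.006.
- beaker: Glass beaker, diameter 66 mm, about 80 mm tall, standing on the table; origin at the centre of its foot. Leave standing.
- vial: Small vial with a cap, diameter 24 mm, 60 mm tall, standing on the table; origin at the centre of its foot. Leave standing.
Things that resemble listed ones, but are neither listed nor needed, are in the scene too. What is shaped like the beaker but blue or turquoise is not meant.

How it is judged (in metres and radians):
On the way, in this order (a step that is already met when the one before it is completed fails the run):
1. the carousel has dropped over the drive bar and is home on the spindle, let go (z of carousel in the frame of spindle_seat between -0.003 and 0.003 m and distance between carousel and spindle_seat below 0.006 m and angle between the z axis of carousel and the z axis of spindle_seat, either way round below 0.1 rad and contact force between the fingers and carousel below 0.1 N), for 0.2 s.
2. the knob is pulled out far enough to trip the switch (value of joint pull_knob above 0.006 m), for 0.1 s.
At the end, for the whole second after the job is handed in: The carousel sits at rest on the spindle with its underside within 3 mm of the flange, its origin within 6 mm of the seat point and its axis within 0.1 rad of the spindle's; the knob, pulled out past 6 mm after that, is back within 2 mm of rest; beaker and vial stand upright (within 0.3 rad) (z of carousel in the frame of spindle_seat between -0.003 and 0.003 m and distance between carousel and spindle_seat below 0.006 m and angle between the z axis of carousel and the z axis of spindle_seat, either way round below 0.1 rad and linear speed of carousel below 0.02 m/s and value of joint pull_knob below 0.002 m and angle between each of beaker, vial's own z axis and vertical below 0.3 rad); the robot touches nothing.
It fails at once if the knob is pulled while the carousel is not home (value of joint pull_knob above 0.005 m and distance between carousel and spindle_seat above 0.006 m).
It fails at once if the beaker or the vial is knocked over (angle between any of beaker, vial's own z axis and vertical above 0.6 rad).
It also fails if it takes over 67 s, if anything falls off the work surface, if the arm or the gripper's body presses on something with over 40 N, if the wrist force passes 120 N, or if a joint passes its speed limit or range.

## Working session

There is one attempt and no reset: what is moved stays moved. The work goes in short steps, Python scripts to look and compute and a shell command to move; the robot and the scene stay as the last step left them, time stands still between calls to the robot, and variables do not carry over. Pictures are saved under pics/ and viewed, at most 10 in all, crops included, and the job is handed in when it is done.

```bash
mkdir -p pics
cat > h.py <<'E'
import numpy as np, cv2
from rig import manip
from scipy.spatial.transform import Rotation as R
def cam(name):
    """returns K,k1, T world_from_cam"""
    c=manip.calibration(name); K=np.array(c["intrinsics"]); T=np.eye(4)
    if name=="wrist":
        s=manip.observe(); W=np.eye(4); W[:3,:3]=R.from_rotvec(s["tcp_rot"]).as_matrix(); W[:3,3]=s["position"]
        T=W@np.array(c["tool_from_camera"])
    else:
        r=R.from_rotvec(np.ravel(c["rvec"])).as_matrix(); t=np.ravel(c["tvec"])
        T[:3,:3]=r.T; T[:3,3]=-r.T@t
    return K,float(c["k1"]),T
def cloud(name,d,C):
    K,k1,T=C; h,w=d.shape; u,v=np.meshgrid(np.arange(w),np.arange(h))
    p=cv2.undistortPoints(np.stack([u,v],-1).reshape(-1,1,2).astype(float),K,np.array([k1,0,0,0,0.])).reshape(h,w,2)
    P=np.dstack([p*d[...,None],d]); P=P@T[:3,:3].T+T[:3,3]; P[d<=0]=np.nan
    return P
def project(C,X):
    K,k1,T=C; Ti=np.linalg.inv(T)
    return cv2.projectPoints(np.atleast_2d(np.array(X,float)),cv2.Rodrigues(Ti[:3,:3])[0],Ti[:3,3],K,np.array([k1,0,0,0,0.]))[0].reshape(-1,2)
def snap(name,tag):
    C=cam(name); p,d=manip.snapshot(name); cv2.imwrite(f"pics/{tag}.png",p[...,::-1]); P=cloud(name,d,C)
    np.savez(f"{tag}.npz",p=p,d=d,P=P,K=C[0],k1=C[1],T=C[2]); return p,d,P,C
E
python3 - <<'E'
from h import *
np.set_printoptions(precision=1,suppress=True)
im=[]
for n in ["scene","side"]:
    p,d,P,C=snap(n,n); im.append(p)
    print(n,C[2][:3,3])
    for t in ["carousel","rotator","pull_knob","spindle_tip","beaker","vial"]:
        for f in manip.find_in(t,n)[:3]: print(t,np.array(f["at"]),round(f["score"],2),project(C,f["at"])[0])
print(manip.observe())
E
```

```text
scene [-217.6 1100.7 1095. ]
rotator [540.6  45.4  39.9] 0.72 [275.3 232. ]
beaker [612.4 503.2  34.7] 0.74 [173.7 296.4]
beaker [495.7 398.   30.8] 0.71 [222.7 293.8]
beaker [573.9 253.9  32.5] 0.6 [233.3 259.6]
side [ -47.2 -823.1  990. ]
carousel [ 449.5 -397.6   36.8] 0.71 [335.8 321.3]
rotator [497.2 -89.8  63. ] 0.58 [283.2 241.5]
pull_knob [ 489.  -128.1  100.3] 0.47 [288.5 241.3]
spindle_tip [493.5 -23.7  81. ] 0.64 [270.4 226.3]
beaker [519.6 511.7  32. ] 0.8 [201.8 160.3]
beaker [609.7 342.   25.8] 0.77 [242.2 173.8]
beaker [584.3 227.   32.6] 0.73 [252.5 189.2]
vial [ 462.3 -511.9   43.6] 0.57 [370.  348.8]
{'clock': 0.7, 'qpos': array([-1.4,  0.3,  0. ,  1.5, -0. ,  1.3, -0. ]), 'dq': array([-0.,  0., -0.,  0., -0., -0., -0.]), 'effort': array([ -0. , -38. ,   0.1, -23.1,   0. ,   0. ,  -0. ]), 'position': array([124.2, 535.8, 250. ]), 'tcp_rot': array([0.4, 3.1, 0. ]), 'contact_force': array([ 0.5, -0.6,  0.2]), 'moment': array([-0., -0., -0.]), 'gripper_force': 0.0, 'opening': 85.30036682708382}
```

View pics/scene.png

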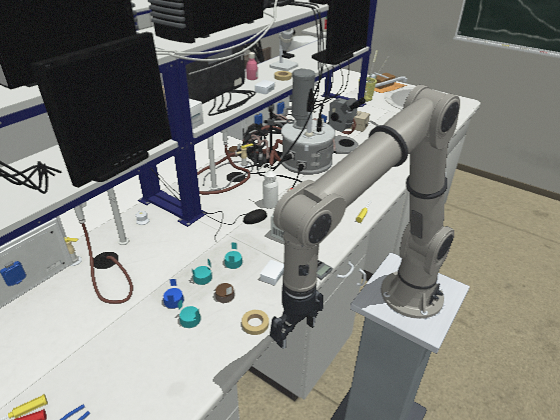

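View pics/side.png

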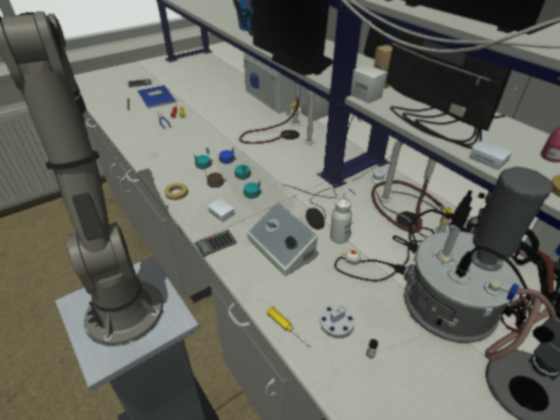

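The side view shows the carousel at (337,320), the vial just beyond it at (372,348), the rotator at (285,237) with its pin at about (271,226) and knob at (291,243). The beaker-shaped things stand at (200–255,155–190): four are blue or turquoise, and the dark amber one at (215,180) is the only candidate left for the real beaker. It is far from the work. Next I measure with the side depth and plan a wrist look.

Run:
```python
from h import *
np.set_printoptions(precision=1,suppress=True)
z=np.load("side.npz"); P=z["P"]; p=z["p"]
def rep(n,m):
    q=P[m]; print(n,m.sum(),np.nanmin(q,0),np.nanmax(q,0),np.nanmedian(q,0))
Z=P[...,2]
near=lambda x,y,r:np.hypot(P[...,0]-x,P[...,1]-y)<r
rep("table",near(450,-300,40)); rep("car disc",near(455,-400,60)&(Z>20)&(Z<45)); rep("grip",near(455,-400,60)&(Z>50)); rep("vial",near(462,-512,30)&(Z>15))
m=(P[...,0]>410)&(P[...,0]<640)&(P[...,1]>-220)&(P[...,1]<80)&(Z>25)&(Z<125)
rep("rot",m)
q=P[m]; n0=None
# ransac-ish plane for sloping face
rng=np.random.default_rng(0);best=0
for i in range(500):
    a=q[rng.choice(len(q),3,False)]; n=np.cross(a[1]-a[0],a[2]-a[0]); n/=np.linalg.norm(n)+1e-9; n*=np.sign(n[2])
    if not .8<n[2]<.93: continue
    k=abs((q-a[0])@n)<3
    if k.sum()>best: best=k.sum(); kk=k; nn=n
f=q[kk]; c=f.mean(0); n=np.linalg.svd(f-c)[2][2]; n*=np.sign(n[2]); print("plane",best,c,n,np.degrees(np.arccos(n[2])),"yaw",np.degrees(np.arctan2(-n[1],-n[0])))
h=(q-c)@n; o=q[h>12]; print("above",len(o)); 
print(np.c_[o,h[h>12]][::6])
import cv2
a=cv2.resize(p[195:360,220:400][...,::-1],None,fx=4,fy=3.6,interpolation=cv2.INTER_CUBIC); cv2.imwrite("pics/sidecrop.png",a)
```

```text
table 464 [ 410.4 -337.9   -4.2] [ 489.5 -260.8    7.6] [ 448.  -298.6    1.5]
car disc 714 [ 410.6 -439.    24.5] [ 505.  -343.5   44.8] [ 450.9 -400.8   35.7]
grip 125 [ 437.6 -399.7   50.5] [ 478.2 -382.9   75.9] [ 455.2 -394.4   69.2]
vial 139 [ 459.4 -520.    15.9] [ 484.7 -499.1   63. ] [ 468.1 -511.4   51.3]
rot 2817 [ 437.7 -171.4   25.1] [574.   42.8 113.1] [501.4 -84.9  70.9]
plane 1831 [503.9 -69.8  73.5] [-0.5 -0.   0.9] 30.141282194061812 yaw 1.346265189024664
above 110
[[ 492.3  -18.2  100.8   28.8]
 [ 490.8   -8.4   85.3   16. ]
 [ 490.2  -20.9   90.7   21.1]
 [ 497.9  -26.7   86.5   13.7]
 [ 494.  -113.3  103.8   31.6]
 [ 507.6 -126.   106.2   27.1]
 [ 499.9 -126.   106.3   31. ]
 [ 491.8 -121.5  103.1   32.2]
 [ 506.4 -132.7  103.5   25.4]
 [ 494.9 -127.7  101.9   29.8]
 [ 482.7 -118.4   97.2   31.7]
 [ 494.7 -133.   102.1   30. ]
 [ 483.7 -122.3   95.4   29.7]
 [ 494.6 -138.2  102.1   30.2]
 [ 485.5 -130.1   96.4   29.7]
 [ 499.8 -141.6   97.4   23.6]
 [ 490.2 -139.2   96.8   27.9]
 [ 486.9 -133.5   89.6   23.2]
 [ 489.6 -135.2   85.    17.9]]
```

View pics/sidecrop.png

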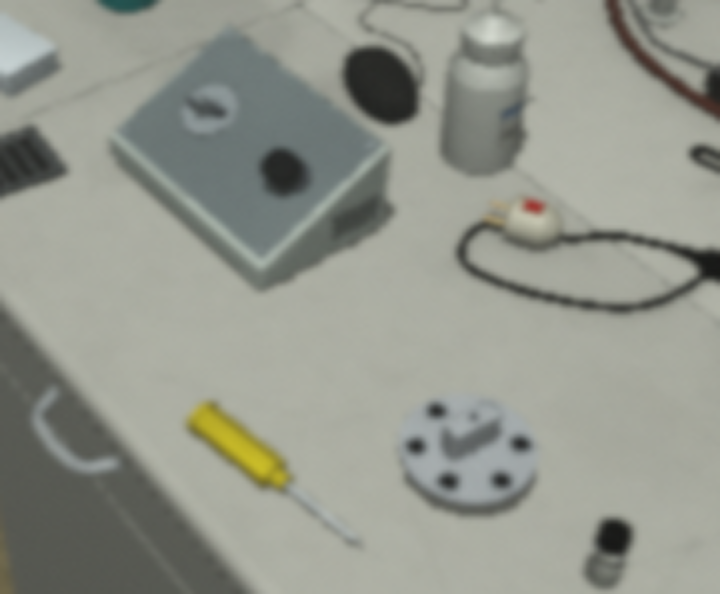

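```bash
cat >> h.py <<'E'
def pose():
    s=manip.observe(); return np.array(s["position"]),R.from_rotvec(s["tcp_rot"])
def Rdown(yaw,tilt=0):
    """tool z = down; tool y at world angle yaw (deg); tilt about world +y, positive leans: z=(sin,0,-cos)"""
    y=np.array([np.cos(np.radians(yaw)),np.sin(np.radians(yaw)),0]); z=np.array([0,0,-1.]); x=np.cross(y,z)
    return R.from_euler("y",-tilt,degrees=True)*R.from_matrix(np.c_[x,y,z])
def rows(p,r,path,jaw):
    """path: list of (pos, Rot, n); prints rounded rows from (p,r), feeding back rounding"""
    out=[]
    for q,rq,n in path:
        p0,r0=p,r; dv=(r0.inv()*rq).as_rotvec()
        for i in range(1,n+1):
            tr=r0*R.from_rotvec(dv*i/n); tp=p0+(np.array(q)-p0)*i/n
            a=np.round((r.inv()*tr).as_rotvec(),3)
            t=np.round(r.inv().apply(tp-p),1)
            # row semantics assumed: shift along axes at start of the row, then turn
            p=p+r.apply(t); r=r*R.from_rotvec(a); out.append([float(v)+0 for v in (*a,*t)]+[jaw])
    for i in range(0,len(out),8): print(str(out[i:i+8]).replace(" ",""))
    return p,r
E
python3 - <<'E'
from h import *
np.set_printoptions(precision=3,suppress=True)
print(np.array(manip.calibration("wrist")["tool_from_camera"]),manip.calibration("wrist")["intrinsics"])
p,r=pose(); print(p,r.as_matrix())
pa=[]; rad=np.hypot(p[0],p[1]); a0=np.degrees(np.arctan2(p[1],p[0]))
a1=-6;N=18
for i in range(1,N+1):
    a=np.radians(a0+(a1-a0)*i/N); rr=rad+(440-rad)*i/N; pa.append((np.array([rr*np.cos(a),rr*np.sin(a),250+100*i/N]),Rdown(75.5+(-60-75.5)*i/N),1))
rows(p,r,pa,0)
E
```

```text
[[  -0.001   -0.955   -0.295   74.309]
 [   1.      -0.001   -0.001   -0.467]
 [   0.      -0.295    0.955 -122.995]
 [   0.       0.       0.       1.   ]] [[320.122   0.    278.946]
 [  0.    320.122 204.942]
 [  0.      0.      1.   ]]
[124.152 535.824 250.021] [[-0.974  0.226  0.   ]
 [ 0.226  0.974  0.   ]
 [-0.     0.    -1.   ]]
[[0.0,0.0,0.157,-43.7,-7.9,-5.5,0],[0.0,0.0,0.131,-43.7,-4.5,-5.6,0],[0.0,0.0,0.132,-43.3,-2.3,-5.5,0],[0.0,0.0,0.131,-43.0,-0.2,-5.6,0],[0.0,0.0,0.131,-42.4,1.9,-5.6,0],[0.0,0.0,0.132,-41.8,3.9,-5.5,0],[0.0,0.0,0.131,-41.1,5.9,-5.6,0],[0.0,0.0,0.131,-40.2,7.9,-5.5,0]]
[[0.0,0.0,0.132,-39.4,9.6,-5.6,0],[0.0,0.0,0.131,-38.3,11.5,-5.5,0],[0.0,0.0,0.132,-37.3,13.2,-5.6,0],[0.0,0.0,0.131,-36.1,14.8,-5.6,0],[0.0,0.0,0.131,-35.0,16.3,-5.5,0],[0.0,0.0,0.132,-33.7,17.8,-5.6,0],[0.0,0.0,0.131,-32.3,19.2,-5.5,0],[0.0,0.0,0.132,-31.0,20.5,-5.6,0]]
[[0.0,0.0,0.131,-29.5,21.6,-5.5,0],[0.0,0.0,0.131,-28.1,22.8,-5.6,0]]
```

```bash
python3 -m handwheel '[[0,0,0.15,-43.7,-7.9,-5.5,0],[0,0,0.131,-43.7,-4.5,-5.6,0],[0,0,0.132,-43.3,-2.3,-5.5,0],[0,0,0.131,-43,-0.2,-5.6,0],[0,0,0.131,-42.4,1.9,-5.6,0],[0,0,0.132,-41.8,3.9,-5.5,0],[0,0,0.131,-41.1,5.9,-5.6,0],[0,0,0.131,-40.2,7.9,-5.5,0]]' 60
python3 -m handwheel '[[0,0,0.132,-39.4,9.6,-5.6,0],[0,0,0.131,-38.3,11.5,-5.5,0],[0,0,0.132,-37.3,13.2,-5.6,0],[0,0,0.131,-36.1,14.8,-5.6,0],[0,0,0.131,-35,16.3,-5.5,0],[0,0,0.132,-33.7,17.8,-5.6,0],[0,0,0.131,-32.3,19.2,-5.5,0],[0,0,0.132,-31,20.5,-5.6,0]]'
python3 -m handwheel '[[0,0,0.131,-29.5,21.6,-5.5,0],[0,0,0.131,-28.1,22.8,-5.6,0],[0,0,0,0,0,0,0],[0,0,0,0,0,0,0]]'
python3 - <<'E'
from h import *
np.set_printoptions(precision=1,suppress=True)
print(*pose()[:1],pose()[1].as_matrix())
p,d,P,C=snap("wrist","w1")
for t in ["rotator","pull_knob","spindle_tip","carousel"]:
    for f in manip.find_in(t,"wrist")[:2]: print(t,np.array(f["at"]),round(f["score"],2),project(C,f["at"])[0])
E
```

```text
clock: 1.5
position: [386.1, 322.8, 294.8]
tcp_rot: [1.904, 2.498, 0.001]
contact_force: [0.7, 0.1, 0.5]
opening: 85.3
gripper_force: 0.0
clock: 2.3
position: [455.1, 25.6, 339.3]
tcp_rot: [2.901, 1.205, 0.001]
contact_force: [0.7, 0.5, -0.2]
opening: 85.4
gripper_force: 0.0
clock: 2.7
position: [441.4, -44.8, 350.4]
tcp_rot: [-3.031, -0.821, -0.002]
contact_force: [0.2, 0.1, 0.1]
opening: 85.3
gripper_force: 0.0
[441.4 -44.8 350.4] [[ 0.9  0.5  0. ]
 [ 0.5 -0.9  0. ]
 [ 0.  -0.  -1. ]]
rotator [515.4 -57.5  82.6] 0.81 [318.9 122.6]
pull_knob [ 492.7 -120.8  101.1] 0.92 [355.9 168.4]
spindle_tip [500.3 -17.2  83.5] 0.97 [283.2 116.2]
spindle_tip [ 457.6 -381.2   33.3] 0.65 [472.5 264.4]
carousel [ 459.9 -385.4   41.7] 0.92 [478.7 267.1]
carousel [499.8 -16.3  82.5] 0.32 [282.3 116.2]
```

View pics/w1.png

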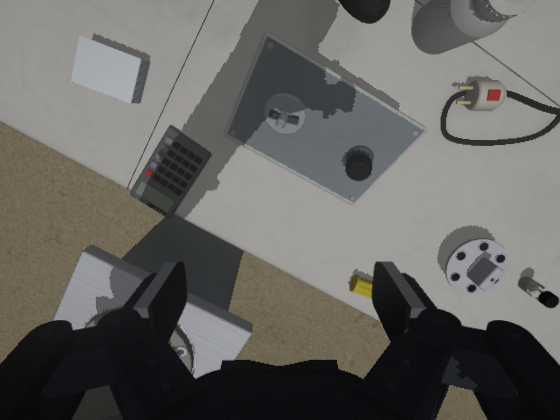

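The wrist view shows the flange with the bar at (285,115), the knob at (358,163), and the carousel at (476,266) with its grip at (486,270). I'll rectify the face plane to read its pose and the bar angle.

```bash
cat > rect.py <<'E'
from h import *
import sys
np.set_printoptions(precision=2,suppress=True)
def plane(z):
    P=z["P"]; m=(P[...,0]>450)&(P[...,0]<560)&(P[...,1]>-165)&(P[...,1]<30)&(P[...,2]>30)&(P[...,2]<115)
    q=P[m]; rng=np.random.default_rng(0);best=0
    for i in range(400):
        a=q[rng.choice(len(q),3,False)]; n=np.cross(a[1]-a[0],a[2]-a[0]); n/=np.linalg.norm(n)+1e-9; n*=np.sign(n[2])
        if not .8<n[2]<.93: continue
        k=abs((q-a[0])@n)<2
        if k.sum()>best: best=k.sum(); kk=k
    f=q[kk]; c=f.mean(0); n=np.linalg.svd(f-c,full_matrices=False)[2][2]; n*=np.sign(n[2])
    return c,n,q
def rect(z,c,n,h,o,half,s,out):
    """picture of plane n.(X-c)=h, centred at plane coords o (x up slope,y left), right=-y, up=x"""
    y=np.cross(n,[1,0,0]); y/=np.linalg.norm(y); x=np.cross(y,n)
    W,H=int(2*half[1]*s),int(2*half[0]*s); u,v=np.meshgrid(np.arange(W),np.arange(H))
    px=o[0]+half[0]-v/s; py=o[1]+half[1]-u/s
    X=c+h*n+px[...,None]*x+py[...,None]*y
    uv=project((z["K"],float(z["k1"]),z["T"]),X.reshape(-1,3)).reshape(H,W,2).astype(np.float32)
    im=cv2.remap(z["p"],uv[...,0],uv[...,1],cv2.INTER_CUBIC); cv2.imwrite(out,im[...,::-1]); return x,y
E
python3 - <<'E'
from rect import *
z=np.load("w1.npz"); c,n,q=plane(z); print("plane",c,n,"tilt",np.degrees(np.arccos(n[2])),"yaw",np.degrees(np.arctan2(-n[1],-n[0])))
x,y=rect(z,c,n,0,(0,0),(85,115),3,"pics/face.png"); print("x",x,"y",y)
h=(q-c)@n; 
for nm,k in [("knobtop",(h>26)&(h<40)&(q[:,1]<-80)),("pin",(h>12)&(q[:,1]>-60)),("bartop",(h>5)&(h<12)&(q[:,1]>-60))]:
    o=q[k]; print(nm,k.sum(),o.mean(0),"rel xyh",(o.mean(0)-c)@np.c_[x,y,n], h[k].max())
# carousel
P=z["P"]; g=lambda lo,hi:P[(np.hypot(P[...,0]-455,P[...,1]+398)<60)&(P[...,2]>lo)&(P[...,2]<hi)]
for lo,hi in [(26,42),(62,80)]:
    o=g(lo,hi); print(lo,len(o),o.mean(0),o.min(0),o.max(0))
    r=cv2.minAreaRect(o[:,:2].astype(np.float32)); print(r, cv2.minEnclosingCircle(o[:,:2].astype(np.float32)))
E
```

```text
plane [512.74 -63.68  77.98] [-0.5  -0.01  0.86] tilt 30.148125718427774 yaw 1.6720343478434314
x [ 0.86 -0.01  0.5 ] y [-0.    1.    0.02]
knobtop 430 [ 492.94 -123.16  101.77] rel xyh [ -4.68 -59.06  31.39] 34.15256186649717
pin 155 [494.65 -17.34  92.94] rel xyh [-8.53 46.59 21.34] 31.345701315127396
bartop 246 [501.1  -16.86  82.35] rel xyh [-8.27 46.9   8.94] 11.984753822265475
26 2174 [ 459.24 -381.03   33.46] [ 409.64 -439.19   26.13] [ 504.85 -341.47   41.91]
((457.49322509765625, -390.2481994628906), (95.90852355957031, 96.13319396972656), 14.8503999710083) ((456.7194519042969, -390.4334411621094), 49.21160888671875)
62 340 [ 457.83 -388.25   67.93] [ 437.51 -399.69   62.07] [ 476.98 -381.46   71.43]
((457.375732421875, -389.9452819824219), (16.77705955505371, 39.35313415527344), 85.19664764404297) ((457.2654113769531, -389.3109436035156), 19.924373626708984)
```

View pics/face.png

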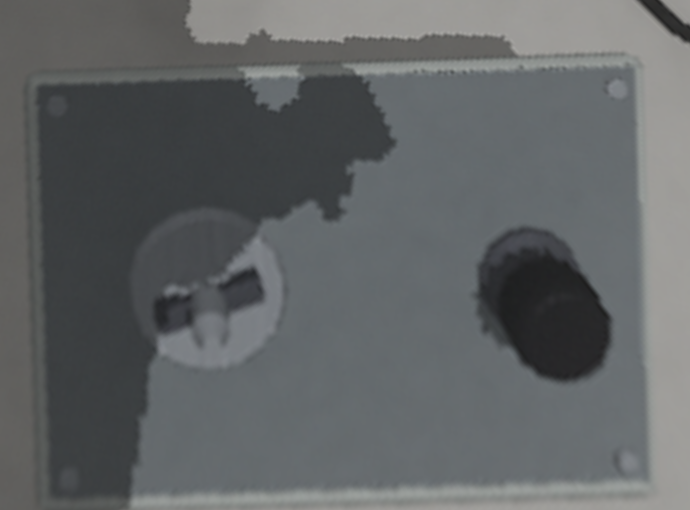

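The face axes are turned +1.6° in yaw and tilted 30.1°, which agrees with the top edge of the face. The bar runs from about (160,320) to (258,283), some 20° up to the right. The carousel is centred at (457.4,−390), confirmed in both views, with its grip top at about 70 mm and its grip axis at −4.8°. I'll move above the carousel and check once more.

Run:
```python
from rect import *
z=np.load("w1.npz"); c,n,q=plane(z); c2=c
y=np.cross(n,[1,0,0]); y/=np.linalg.norm(y); x=np.cross(y,n); L=(z["P"]-c)@np.c_[x,y,n]
# flange annulus around image centre (208,288)-> plane (-11+.577*3, 45.7)
o=np.array([-9.3,45.7]); r=np.hypot(L[...,0]-o[0],L[...,1]-o[1]); m=(r<23)&(r>11)&(L[...,2]<6); print("flange h",m.sum(),np.median(L[m][:,2]),np.percentile(L[m][:,2],[20,50,80])); m=(r>30)&(r<40);print("face h",np.median(L[m][:,2]))
p,r=pose(); rows(p,r,[((457.4,-390,170),Rdown(-94.8),9)],0)
```

```text
flange h 621 3.6015211655615516 [2.99 3.6  4.25]
face h 0.014662788074387666
[[0.0,0.0,0.069,-18.1,34.1,20.0,0],[0.0,0.0,0.068,-15.8,35.3,19.9,0],[0.0,0.0,0.069,-13.2,36.3,20.0,0],[0.0,0.0,0.069,-10.8,37.1,20.0,0],[0.0,0.0,0.068,-8.2,37.7,19.9,0],[0.0,0.001,0.069,-5.6,38.3,20.0,0],[0.0,0.0,0.069,-2.9,38.5,19.9,0],[0.0,0.0,0.068,-0.4,38.6,20.0,0]]
[[0.0,0.0,0.069,2.4,38.6,20.0,0]]
```

```bash
python3 -m handwheel '[[0,0,0.069,-18.1,34.1,20,0],[0,0,0.068,-15.8,35.3,20,0],[0,0,0.069,-13.2,36.3,20,0],[0,0,0.069,-10.8,37.1,20,0],[0,0,0.068,-8.2,37.7,20,0],[0,0,0.069,-5.6,38.3,20,0],[0,0,0.069,-2.9,38.5,20,0],[0,0,0.068,-0.4,38.6,20,0]]' >/dev/null
python3 -m handwheel '[[0,0,0.069,2.4,38.6,20,0],[0,0,0,0,0,0,0],[0,0,0,0,0,0,0]]'
python3 - <<'E'
from h import *
np.set_printoptions(precision=2,suppress=True)
pp,r=pose();print(pp,r.as_matrix()); p,d,P,C=snap("wrist","w2")
for lo,hi in [(28,40),(64,76)]:
    o=P[(np.hypot(P[...,0]-457,P[...,1]+390)<60)&(P[...,2]>lo)&(P[...,2]<hi)]; f=o[:,:2].astype(np.float32)
    print(lo,len(o),np.median(o[:,2]),o.min(0),o.max(0),cv2.minAreaRect(f))
rows(pp,r,[((457.4,-390,57),Rdown(-94.8),4)],0)
E
```

```text
clock: 4.05
position: [456.0, -391.4, 168.5]
tcp_rot: [-3.137, 0.137, 0.004]
contact_force: [0.8, 1.1, -0.0]
opening: 85.4
gripper_force: 0.0
[ 455.96 -391.36  168.47] [[ 1.   -0.09 -0.  ]
 [-0.09 -1.    0.  ]
 [-0.   -0.   -1.  ]]
28 8513 33.18871819065811 [ 410.41 -438.03   28.28] [ 506.1  -342.87   39.63] ((458.4682312011719, -390.51861572265625), (94.62622833251953, 95.35547637939453), 82.83415222167969)
64 1094 68.79798459328484 [ 438.86 -399.47   64.62] [ 478.63 -381.58   71.3 ] ((458.7776184082031, -390.3526611328125), (15.487408638000488, 39.388267517089844), 85.32281494140625)
[[0.0,0.001,-0.001,0.4,-0.3,27.9,0],[-0.001,0.0,-0.001,0.4,-0.4,27.8,0],[0.0,0.001,-0.001,0.4,-0.3,27.9,0],[0.0,0.001,0.0,0.3,-0.4,27.9,0]]
```

View pics/w2.png

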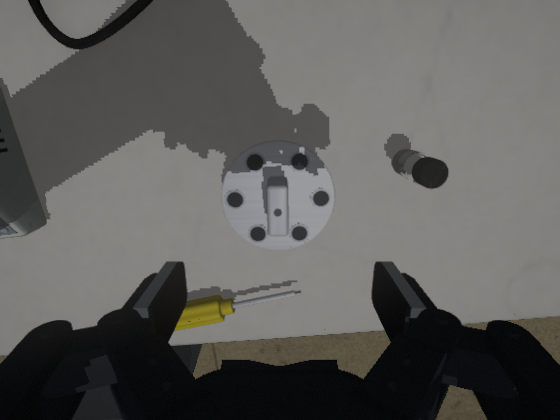

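The grip is at (278,207) in the view, centred at (458.6,−390.4), and nothing lies in the way of the fingers; the vial at (430,172) is clear. I'm descending and gripping.

```bash
python3 -m handwheel '[[0,0,0,0.6,-0.3,27.9,0],[0,0,0,0.6,-0.3,27.9,0],[0,0,0,0.6,-0.3,27.9,0],[0,0,0,0.7,-0.3,27.9,0],[0,0,0,0,0,0,0],[0,0,0,0,0,0,0]]'
python3 -m handwheel '[[0,0,0,0,0,0,1],[0,0,0,0,0,0,1],[0,0,0,0,0,0,1],[0,0,0,0,0,0,1],[0,0,0,0,0,0,1],[0,0,0,0,0,0,1],[0,0,0,0,0,0,1],[0,0,0,0,0,0,1]]' 60
```

```text
clock: 4.7
position: [460.3, -389.1, 59.4]
tcp_rot: [-3.138, 0.132, -0.002]
contact_force: [0.8, -0.5, 0.4]
opening: 85.5
gripper_force: 0.0
clock: 5.5
position: [459.2, -390.9, 58.9]
tcp_rot: [3.138, -0.137, 0.001]
contact_force: [0.2, 0.4, 4.4]
opening: 14.9
gripper_force: 59.2
```

```bash
cat > seat.py <<'E'
from rect import *
z1=np.load("w1.npz"); c,_,_=plane(z1)
yaw=np.radians(1.65); X=np.array([np.cos(yaw)*.8660,np.sin(yaw)*.8660,.5]); Y=np.array([-np.sin(yaw),np.cos(yaw),0]); N=np.cross(X,Y)
yp=np.array([0,1,.0]);
def seat0():
    y=np.cross(N,[1,0,0]); y/=np.linalg.norm(y); x=np.cross(y,N)
    return c-9.1*x+46*y+3.5*N
def Rt(th):
    """tool z=-N; tool y = -Y cos th + X sin th (th deg)"""
    t=np.radians(th); b=-Y*np.cos(t)+X*np.sin(t); return R.from_matrix(np.c_[np.cross(b,-N),b,-N])
E
python3 - <<'E'
from seat import *
s=seat0(); print("seat",s,"N",N)
p,r=pose()
q=s+130*N-45*X; print("pre",q)
rows(p,r,[((459,-391,250),Rdown(-94.8),4),(q,Rt(18.5),10)],1)
E
```

```text
seat [503.11 -17.66  77.23] N [-0.5  -0.01  0.87]
pre [399.18 -20.66 167.31]
[[0.0,0.0,-0.001,0.0,0.1,-47.8,1],[0.0,0.0,-0.001,0.0,0.0,-47.7,1],[0.0,-0.001,0.0,0.0,0.1,-47.8,1],[0.001,0.0,-0.001,0.0,0.0,-47.8,1],[-0.006,0.052,-0.043,-9.1,-36.4,8.3,1],[-0.005,0.053,-0.042,-7.9,-36.8,7.6,1],[-0.006,0.052,-0.043,-6.7,-37.1,7.1,1],[-0.005,0.053,-0.042,-5.5,-37.5,6.5,1]]
[[-0.006,0.052,-0.043,-4.3,-37.7,6.1,1],[-0.006,0.053,-0.042,-2.9,-37.9,5.6,1],[-0.005,0.052,-0.043,-1.6,-38.0,5.3,1],[-0.006,0.053,-0.043,-0.3,-38.1,5.1,1],[-0.005,0.052,-0.042,1.1,-38.0,4.8,1],[-0.006,0.053,-0.043,2.5,-38.1,4.8,1]]
```

```bash
python3 -m handwheel '[[0,0,0,0,0,-25,1],[0,0,0,0,0,-45,1],[0,0,0,0,0,-45,1],[0,0,0,0,0,-45,1],[0,0,0,0,0,-31,1],[-0.006,0.052,-0.043,-9.1,-36.4,8.3,1],[-0.005,0.053,-0.042,-7.9,-36.8,7.6,1],[-0.006,0.052,-0.043,-6.7,-37.1,7.1,1]]'
python3 -m handwheel '[[-0.005,0.053,-0.042,-5.5,-37.5,6.5,1],[-0.006,0.052,-0.043,-4.3,-37.7,6.1,1],[-0.006,0.053,-0.042,-2.9,-37.9,5.6,1],[-0.005,0.052,-0.043,-1.6,-38,5.3,1],[-0.006,0.053,-0.043,-0.3,-38.1,5.1,1],[-0.005,0.052,-0.042,1.1,-38,4.8,1],[-0.006,0.053,-0.043,2.5,-38.1,4.8,1],[0,0,0,0,0,0,1]]'
python3 - <<'E'
from seat import *
p,r=pose(); print(p,np.degrees((r.inv()*Rt(18.5)).as_rotvec()),manip.observe()["qpos"])
snap("wrist","w3"); z=np.load("w3.npz"); c,n,q=plane(z); print(c,n,(c-seat0())@N)
s=seat0(); rect(z,s,N,0,(0,0),(40,50),7,"pics/seat3.png")
print(project((z["K"],float(z["k1"]),z["T"]),[s,s+26*N]))
a=cv2.imread("pics/w3.png"); b=cv2.imread("pics/seat3.png"); cv2.imwrite("pics/both3.png",np.vstack([cv2.resize(a,(400,300)),cv2.resize(b,(400,300))]) if 0 else np.hstack([cv2.resize(a,(340,255)),cv2.resize(b,(340,272))[:255]]))
E
```

```text
clock: 6.3
position: [440.3, -278.0, 223.0]
tcp_rot: [3.108, 0.066, 0.242]
contact_force: [0.6, 0.5, -1.6]
opening: 14.8
gripper_force: 59.3
clock: 7.1
position: [393.8, -15.3, 161.5]
tcp_rot: [2.919, 0.534, 0.771]
contact_force: [-0.4, -0.8, -3.8]
opening: 15.1
gripper_force: 59.5
[393.82 -15.32 161.46] [-0.26  0.5   0.55] [-0.42 -0.28  0.36  2.45  0.25  0.45 -1.46]
[517.82 -68.81  80.5 ] [-0.5  -0.01  0.87] -3.7817911821385675
[[307.43 142.07]
 [310.46 146.48]]
```

View pics/both3.png

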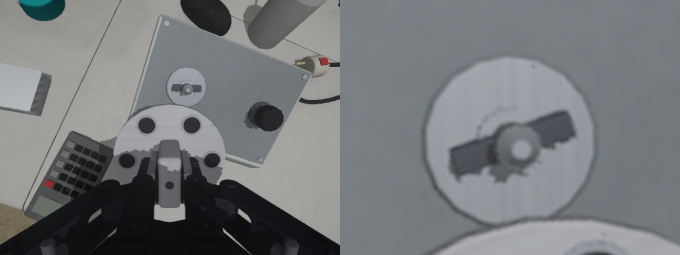

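The wrist view shows the flange, where the rectified crop agrees within about 1 mm with my seat point. The bar again reads about 19° in crop axes, so I keep th ≈ 18. Next I check how the carousel sits in the hand.

Run:
```python
from seat import *
z=np.load("w3.npz"); p,r=pose(); L=r.inv().apply((z["P"]-p).reshape(-1,3)).reshape(420,560,3)
m=(np.hypot(L[...,0],L[...,1])<60)&(abs(L[...,2]-25)<6); m&=~((abs(L[...,1])<35)&(L[...,0]<15)); d=L[m]
print(m.sum(),np.median(d[:,2]),d.min(0),d.max(0))
f=d[d[:,0]>5]; rr=np.hypot(f[:,0],f[:,1]); ang=np.degrees(np.arctan2(f[:,1],f[:,0])); E=[]
for a in range(-85,86,5):
    k=abs(ang-a)<2.5
    if k.sum()>5: i=np.argsort(rr*k)[-3]; E.append(f[i,:2])
E=np.array(E); A=np.c_[2*E,np.ones(len(E))]; s=np.linalg.lstsq(A,(E**2).sum(1),rcond=None)[0]; print("disc centre tool",s[:2],np.sqrt(s[2]+s[:2]@s[:2]))
A=np.c_[d[:,:2],np.ones(len(d))]; print("tilt",np.linalg.lstsq(A,d[:,2],rcond=None)[0])
S=seat0()-.7*X; q=S+92*N; print(q)
rows(p,r,[(S+120*N,Rt(18),3),(q,Rt(18),3)],1)
```

```text
10667 26.354092629265548 [-28.16 -50.14  19.  ] [44.55 44.91 30.99]
disc centre tool [-2.49 -2.92] 46.884919058091235
tilt [ 0.01  0.01 26.19]
[456.52 -19.01 156.55]
[[0.0,0.002,0.004,15.2,6.1,2.5,1],[-0.001,0.003,0.005,15.2,6.0,2.6,1],[0.0,0.002,0.004,15.3,6.0,2.6,1],[0.0,0.0,0.0,0.0,0.0,9.3,1],[0.0,0.0,0.0,0.0,0.0,9.4,1],[0.0,0.0,0.0,0.0,0.0,9.3,1]]
```

```bash
for i in 1 2 3; do python3 -m handwheel '[[0,0,0,0,0,0,1],[0,0,0,0,0,0,1]]' | sed -n 2,4p; done
python3 - <<'E'
from seat import *
p,r=pose()
snap("wrist","w4"); z=np.load("w4.npz"); L=r.inv().apply((z["P"]-p).reshape(-1,3)).reshape(420,560,3)
m=(np.hypot(L[...,0],L[...,1])<60)&(abs(L[...,2]-25)<6); d=L[m&(L[...,0]>5)]; print(p,pose()[0],d.min(0),d.max(0),np.median(d[:,2]))
rect(z,seat0(),N,0,(0,0),(40,50),7,"pics/seat4.png")
h=(z["P"]-seat0())@np.c_[X,Y,N]; m=(h[...,2]>-1.2)&(h[...,2]<2)&(np.hypot(h[...,0],h[...,1])<35); q=h[m]; print("flange",len(q),np.percentile(q,[1,50,99],axis=0)); m=(h[...,2]>22)&(h[...,2]<30)&(np.hypot(h[...,0],h[...,1])<12); print("tip",m.sum(),h[m].mean(0))
g=cv2.cvtColor(cv2.imread("pics/seat4.png"),cv2.COLOR_BGR2GRAY); print(cv2.HoughCircles(cv2.GaussianBlur(g,(7,7),2),cv2.HOUGH_GRADIENT,1,200,param1=60,param2=20,minRadius=150,maxRadius=200))
E
```

```text
position: [400.7, -21.5, 166.8]
tcp_rot: [2.918, 0.509, 0.785]
contact_force: [-0.7, 0.1, -2.3]
position: [400.7, -20.9, 166.8]
tcp_rot: [2.917, 0.511, 0.786]
contact_force: [1.3, -0.4, -2.3]
position: [400.3, -20.3, 166.6]
tcp_rot: [2.917, 0.513, 0.785]
contact_force: [0.8, -0.1, -3.2]
[400.27 -20.28 166.56] [400.22 -20.19 166.53] [  5.   -46.35  19.02] [46.2  47.53 30.99] 25.98286031304768
flange 1747 [[-18.67 -23.44  -1.18]
 [  6.08   2.25  -0.36]
 [ 22.07  24.35   1.69]]
tip 122 [-1.    0.59 24.13]
None
```

Run:
```python
from seat import *
p,r=pose(); S=seat0()-.2*X+.7*Y
print(np.degrees((r.inv()*Rt(18)).as_rotvec()))
rows(p,r,[(S+120*N,Rt(18),4),(S+92*N,Rt(18),3)],1)
```

```text
[0.12 0.02 0.36]
[[0.001,0.0,0.002,10.5,3.4,2.2,1],[0.0,0.0,0.001,10.6,3.4,2.2,1],[0.001,0.0,0.002,10.5,3.4,2.2,1],[0.0,0.0,0.001,10.5,3.4,2.2,1],[0.0,0.0,0.0,0.0,0.0,9.3,1],[0.0,0.0,0.0,0.0,0.0,9.4,1],[0.0,0.0,0.0,0.1,0.0,9.3,1]]
```

```bash
python3 -m handwheel '[[0.001,0,0.002,10.5,3.4,2.2,1],[0,0,0.001,10.6,3.4,2.2,1],[0.001,0,0.002,10.5,3.4,2.2,1],[0,0,0.001,10.5,3.4,2.2,1],[0,0,0,0,0,9.3,1],[0,0,0,0,0,9.4,1],[0,0,0,0.1,0,9.3,1],[0,0,0,0,0,0,1]]' >/dev/null
python3 -m handwheel '[[0,0,0,0,0,0,1],[0,0,0,0,0,0,1],[0,0,0,0,0,0,1],[0,0,0,0,0,0,1]]'
cat > st.py <<'E'
from seat import *
s=manip.observe(); p,r=pose(); S=seat0()
print("XYN rel",(p-S)@np.c_[X,Y,N],"F XYN",s["contact_force"]@np.c_[X,Y,N],"rot err",np.degrees((r.inv()*Rt(18)).as_rotvec()),"t",s["clock"])
E
python3 st.py
```

```text
clock: 9.0
position: [457.1, -18.2, 157.2]
tcp_rot: [2.922, 0.507, 0.787]
contact_force: [0.6, -0.2, -2.2]
opening: 14.9
gripper_force: 59.4
XYN rel [ 0.14  0.83 92.3 ] F XYN [-0.59 -0.25 -2.18] rot err [-0.   -0.03  0.02] t 9.0
```

```bash
python3 -m handwheel '[[0,0,0,0,0,3,1],[0,0,0,0,0,3,1],[0,0,0,0,0,3,1],[0,0,0,0,0,3,1],[0,0,0,0,0,0,1],[0,0,0,0,0,0,1]]' | sed -n 4p; python3 st.py
python3 -m handwheel '[[0,0,0,0,0,2,1],[0,0,0,0,0,2,1],[0,0,0,0,0,2,1],[0,0,0,0,0,0,1],[0,0,0,0,0,0,1]]'| sed -n 4p; python3 st.py
```

```text
contact_force: [0.7, 0.1, -1.8]
XYN rel [-0.37  0.8  79.85] F XYN [-0.3   0.13 -1.85] rot err [0.   0.05 0.04] t 9.6
contact_force: [0.2, 0.2, -2.2]
XYN rel [-0.3   0.84 73.93] F XYN [-0.93  0.18 -2.03] rot err [-0.    0.03  0.03] t 10.1
```

```bash
python3 -m handwheel '[[0,0,0,0,0,2,1],[0,0,0,0,0,2,1],[0,0,0,0,0,2,1],[0,0,0,0,0,0,1],[0,0,0,0,0,0,1]]' | sed -n 4p; python3 st.py
python3 -m handwheel '[[0,0,0,0,0,1.5,1],[0,0,0,0,0,1.5,1],[0,0,0,0,0,0,1],[0,0,0,0,0,0,1]]'| sed -n 4p; python3 st.py
```

```text
contact_force: [-0.2, 0.9, -2.2]
XYN rel [-0.32  0.8  67.92] F XYN [-1.3   0.88 -1.81] rot err [0.   0.04 0.03] t 10.6
contact_force: [-0.9, -1.2, -0.9]
XYN rel [-0.27  0.81 64.95] F XYN [-1.27 -1.21 -0.31] rot err [0.   0.03 0.03] t 11.0
```

```bash
for i in 1 2 3; do python3 -m handwheel '[[0,0,0,0,0,1,1],[0,0,0,0,0,1,1],[0,0,0,0,0,0,1],[0,0,0,0,0,0,1]]'| sed -n 4p; python3 st.py; done
```

```text
contact_force: [0.2, -1.0, -2.1]
XYN rel [-0.25  0.8  62.97] F XYN [-0.93 -1.04 -1.89] rot err [0.   0.02 0.03] t 11.4
contact_force: [0.3, -0.9, -2.8]
XYN rel [-0.27  0.8  60.96] F XYN [-1.15 -0.93 -2.62] rot err [0.   0.03 0.03] t 11.8
contact_force: [-9.6, -0.6, 10.0]
XYN rel [-0.14  0.89 59.52] F XYN [-3.34 -0.28 13.5 ] rot err [-0.05  0.    0.  ] t 12.2
```

It is seated: it hit a stop at 59.5 mm, the value expected for home. I'm relieving the pressure, letting go and backing out.

```bash
python3 -m handwheel '[[0,0,0,0,0,-0.6,1],[0,0,0,0,0,0,0.3],[0,0,0,0,0,0,0],[0,0,0,0,0,0,0],[0,0,0,0,0,0,0],[0,0,0,0,0,0,0],[0,0,0,0,0,0,0],[0,0,0,0,0,0,0]]'
python3 -m handwheel '[[0,0,0,0,0,-15,0],[0,0,0,0,0,-30,0],[0,0,0,0,0,-35,0],[0,0,0,-10,0,-20,0],[0,0,0,0,0,0,0],[0,0,0,0,0,0,0],[0,0,0,0,0,0,0]]'
python3 - <<'E'
from seat import *
snap("wrist","w5"); z=np.load("w5.npz"); L=(z["P"]-seat0())@np.c_[X,Y,N]; r=np.hypot(L[...,0],L[...,1])
m=(r<55)&(abs(L[...,2]-34)<6); d=L[m]; print("disc",m.sum(),np.median(d[:,2]),np.percentile(d,[.5,99.5],axis=0)); A=np.c_[d[:,:2],np.ones(len(d))]; print(np.linalg.lstsq(A,d[:,2],rcond=None)[0])
m=(r<25)&(L[...,2]>60)&(L[...,2]<80); print("grip top",m.sum(),np.median(L[m],0))
k=(np.hypot(L[...,0],L[...,1]+107)<25)&(L[...,2]>24)&(L[...,2]<40); print("knob top",k.sum(),np.median(L[k],0),np.percentile(L[k],[1,99],axis=0))
p,r=pose(); print((p-seat0())@np.c_[X,Y,N]); m=manip.find_in("pull_knob","wrist"); print([((np.array(f["at"])-seat0())@np.c_[X,Y,N],f["score"]) for f in m[:2]])
E
```

```text
clock: 13.0
position: [473.1, -17.7, 128.7]
tcp_rot: [2.922, 0.507, 0.786]
contact_force: [0.5, -0.1, 0.6]
opening: 85.2
gripper_force: 0.0
clock: 13.7
position: [417.3, -22.2, 208.1]
tcp_rot: [2.923, 0.506, 0.784]
contact_force: [-0.3, -1.1, -0.5]
opening: 85.0
gripper_force: 0.0
disc 9397 33.636993090287376 [[-48.17 -45.85  31.69]
 [ 43.28  45.73  35.86]]
[ 0.   -0.   33.65]
grip top 1275 [-0.54  0.41 69.2 ]
knob top 919 [  -0.27 -105.04   28.3 ] [[ -14.89 -119.07   24.39]
 [  12.65  -92.21   30.02]]
[ -8.93  -1.64 156.21]
[(array([ -1.89, -98.85,  33.05]), 0.64)]
```

View pics/w5.png

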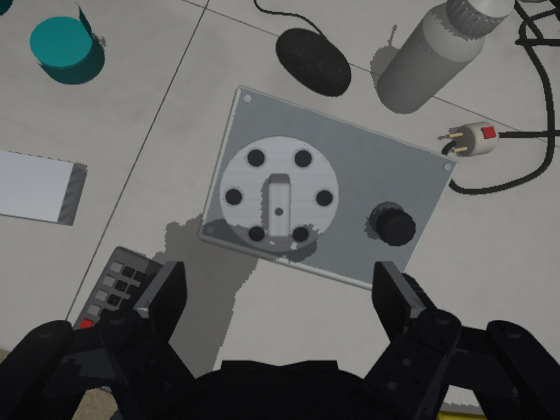

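The carousel is home: its disc top is 33.6 mm above the seat, flat and released. The knob shows at (392,225), centred about (−0.5,−106) mm in seat axes. I'll pinch it with the fingers closing along the slope, clear of the disc.

Run:
```python
from seat import *
p,r=pose(); K=seat0()-.5*X-106*Y
rows(p,r,[(K+85*N,Rt(90),10),(K+23.5*N,Rt(90),6)],0)
```

```text
[[0.0,0.0,-0.126,-2.4,10.2,7.1,0],[-0.001,0.0,-0.125,-3.7,9.9,7.1,0],[0.0,0.0,-0.126,-4.9,9.2,7.1,0],[0.0,0.0,-0.125,-6.1,8.6,7.1,0],[0.0,0.0,-0.126,-7.0,7.8,7.2,0],[-0.001,0.0,-0.125,-8.0,6.9,7.1,0],[0.0,0.0,-0.126,-8.8,5.7,7.1,0],[0.0,0.0,-0.125,-9.4,4.7,7.1,0]]
[[0.0,0.0,-0.126,-9.9,3.4,7.2,0],[-0.001,0.0,-0.126,-10.3,2.2,7.1,0],[0.0,0.0,0.0,0.0,0.0,10.2,0],[0.0,0.0,0.0,0.0,0.0,10.3,0],[0.0,0.0,0.0,0.0,0.0,10.2,0],[0.0,0.0,0.0,0.0,0.0,10.3,0],[0.0,0.0,0.0,0.0,0.0,10.2,0],[0.0,0.0,0.0,0.0,-0.1,10.3,0]]
```

```bash
python3 -m handwheel '[[0,0,-0.126,-2.4,10.2,7.1,0],[0,0,-0.125,-3.7,9.9,7.1,0],[0,0,-0.126,-4.9,9.2,7.1,0],[0,0,-0.125,-6.1,8.6,7.1,0],[0,0,-0.126,-7,7.8,7.2,0],[0,0,-0.125,-8,6.9,7.1,0],[0,0,-0.126,-8.8,5.7,7.1,0],[0,0,-0.125,-9.4,4.7,7.1,0]]' >/dev/null
python3 -m handwheel '[[0,0,-0.126,-9.9,3.4,7.2,0],[0,0,-0.126,-10.3,2.2,7.1,0],[0,0,0,0,0,0,0],[0,0,0,0,0,0,0],[0,0,0,0,0,0,0]]'
python3 - <<'E'
from seat import *
p,r=pose(); print((p-seat0())@np.c_[X,Y,N],np.degrees((r.inv()*Rt(90)).as_rotvec()))
snap("wrist","w6"); z=np.load("w6.npz"); L=(z["P"]-seat0())@np.c_[X,Y,N]
k=(np.hypot(L[...,0],L[...,1]+107)<25)&(L[...,2]>26.5)&(L[...,2]<40); print("knob top",k.sum(),np.median(L[k],0),np.percentile(L[k],[1,99],axis=0))
E
```

```text
clock: 15.1
position: [461.7, -121.1, 152.7]
tcp_rot: [1.943, 1.928, 0.535]
contact_force: [0.7, 0.1, 1.0]
opening: 85.4
gripper_force: 0.0
[  -0.72 -102.24   87.53] [-0.13 -0.13 -2.12]
knob top 1471 [  -1.85 -105.69   28.36] [[ -14.92 -118.9    26.59]
 [  11.02  -93.19   29.9 ]]
```

```bash
python3 -m handwheel '[[0,0,0,0,0,0,0],[0,0,0,0,0,0,0],[0,0,0,0,0,0,0]]'|sed -n 2,3p; python3 st.py
```

```text
position: [461.6, -122.2, 152.8]
tcp_rot: [1.943, 1.927, 0.535]
XYN rel [  -0.75 -103.34   87.73] F XYN [-0.3  -0.01  0.27] rot err [-0.14 -0.02 69.83] t 15.45
```

```bash
python3 -m handwheel '[[0,0,-0.03,-2.7,-0.5,10,0],[0,0,0,0,0,15,0],[0,0,0,0,0,15,0],[0,0,0,0,0,12,0],[0,0,0,0,0,8,0],[0,0,0,0,0,4,0],[0,0,0,0,0,0,0],[0,0,0,0,0,0,0]]'; python3 st.py
```

```text
clock: 16.25
position: [480.1, -119.8, 108.7]
tcp_rot: [1.935, 1.956, 0.523]
contact_force: [0.1, 0.3, 0.4]
opening: 85.7
gripper_force: 0.0
XYN rel [  -6.73 -101.42   40.28] F XYN [0.35 0.25 0.31] rot err [-1.18  0.24 70.82] t 16.25
```

```bash
python3 -m handwheel '[[0,0,0,0,0,0,0],[0,0,0,0,0,0,0]]'|sed -n 2,4p; python3 st.py; python3 -c "
from h import *
s=manip.observe();print(s['qpos'],s['effort'],s['dq'])"
```

```text
position: [480.3, -119.4, 109.1]
tcp_rot: [1.935, 1.956, 0.525]
contact_force: [0.5, -0.4, -0.5]
XYN rel [  -6.32 -101.04   40.49] F XYN [ 0.22 -0.43 -0.67] rot err [-1.15  0.15 70.83] t 16.45
[-0.67604321  0.19686657  1.13278474  2.31153738 -1.00634434  0.47012591
  1.27491821] [ 5.70223143e-02 -1.53989607e+01  3.39276038e+00 -1.79406506e+01
 -1.02400426e+00 -6.08391110e-01 -3.07215480e-03] [ 0.00032862 -0.00019628 -0.00106851  0.00371114 -0.00170453  0.00230752
  0.00249373]
```

The arm stopped short: its elbow wandered and q3 = 1.13 is near its limit, because I spun the tool while q6 was small. I'll back out, return to the earlier posture, spin with the tool vertical, then tilt.

```bash
python3 -m handwheel '[[0,0,0,0,0,-15,0],[0,0,0,0,0,-30,0],[0,0,0,0,0,-30,0],[0,0,0,0,0,-30,0],[0,0,0,0,0,0,0],[0,0,0,0,0,0,0]]'
python3 - <<'E'
from seat import *
print(manip.observe()["qpos"]); p,r=pose()
rows(p,r,[(p+np.array([5,30,20]),Rt(18),9),((440,-90,290),Rdown(-72),6)],0)
E
```

```text
clock: 17.05
position: [446.4, -109.1, 152.8]
tcp_rot: [1.957, 1.993, 0.532]
contact_force: [0.3, -0.2, -0.7]
opening: 85.4
gripper_force: 0.0
[-0.79 -0.12  1.11  2.3  -0.21  0.47  0.52]
[[-0.007,-0.001,0.137,3.4,1.5,-1.5,0],[-0.008,0.0,0.137,3.6,1.1,-1.6,0],[-0.007,-0.001,0.138,3.7,0.6,-1.5,0],[-0.007,-0.001,0.137,3.7,0.0,-1.5,0],[-0.007,0.0,0.137,3.8,-0.4,-1.6,0],[-0.008,-0.001,0.137,3.6,-0.9,-1.5,0],[-0.007,0.0,0.137,3.5,-1.4,-1.5,0],[-0.007,-0.001,0.138,3.2,-1.9,-1.6,0]]
[[-0.008,-0.001,0.137,2.9,-2.2,-1.6,0],[0.026,-0.083,0.005,7.1,4.2,-17.9,0],[0.026,-0.084,0.004,5.7,3.6,-18.5,0],[0.025,-0.083,0.005,4.1,3.2,-19.0,0],[0.026,-0.083,0.005,2.5,2.6,-19.4,0],[0.026,-0.084,0.004,0.8,2.2,-19.6,0],[0.026,-0.083,0.005,-0.7,1.6,-19.6,0]]
```

```bash
python3 -m handwheel '[[-0.007,0,0.137,3.4,1.5,-1.5,0],[-0.007,0,0.137,3.6,1.1,-1.6,0],[-0.007,0,0.137,3.7,0.6,-1.5,0],[-0.007,0,0.137,3.7,0,-1.5,0],[-0.007,0,0.137,3.8,-0.4,-1.6,0],[-0.007,0,0.137,3.6,-0.9,-1.5,0],[-0.007,0,0.137,3.5,-1.4,-1.5,0],[-0.007,0,0.137,3.2,-1.9,-1.6,0]]' >/dev/null
python3 -m handwheel '[[-0.008,0,0.137,2.9,-2.2,-1.6,0],[0.026,-0.083,0.005,7.1,4.2,-17.9,0],[0.026,-0.084,0.004,5.7,3.6,-18.5,0],[0.025,-0.083,0.005,4.1,3.2,-19,0],[0.026,-0.083,0.005,2.5,2.6,-19.4,0],[0.026,-0.084,0.004,0.8,2.2,-19.6,0],[0.026,-0.083,0.005,-0.7,1.6,-19.6,0],[0,0,0,0,0,0,0]]'
python3 - <<'E'
from seat import *
print(manip.observe()["qpos"]); p,r=pose(); print(p,r.as_matrix())
E
```

```text
clock: 18.65
position: [443.4, -89.7, 289.7]
tcp_rot: [-3.099, -0.5, -0.002]
contact_force: [1.1, 0.2, 0.2]
opening: 85.7
gripper_force: 0.0
[-0.34  0.09  0.55  1.7  -0.05  1.36 -1.03]
[443.38 -89.71 289.69] [[ 0.95  0.31  0.  ]
 [ 0.31 -0.95  0.  ]
 [ 0.   -0.   -1.  ]]
```

Run:
```python
from seat import *
p,r=pose(); K=seat0()-1.2*X-106*Y
print((Rdown(1.65,30).inv()*Rt(90)).magnitude(),(K+88*N))
p,r=rows(p,r,[((470,-122,290),Rdown(1.65),9)],0)
print(); rows(p,r,[(K+120*N,Rt(90),7)],0)
```

```text
0.014906608333754488 [ 461.14 -124.92  152.83]
[[0.0,0.0,-0.142,1.7,4.3,0.0,0],[0.0,-0.001,-0.142,1.0,4.6,-0.1,0],[0.0,0.0,-0.143,0.4,4.6,0.0,0],[0.0,0.0,-0.142,-0.2,4.6,-0.1,0],[0.0,-0.001,-0.142,-1.0,4.6,0.0,0],[-0.001,0.0,-0.142,-1.5,4.4,0.0,0],[0.0,0.0,-0.142,-2.2,4.1,-0.1,0],[0.0,0.0,-0.142,-2.7,3.8,0.0,0]]
[[0.0,-0.001,-0.143,-3.2,3.3,-0.1,0]]

[[-0.075,0.0,0.0,-0.4,-3.6,15.6,0],[-0.075,0.0,0.0,-0.4,-4.7,15.4,0],[-0.074,0.0,0.0,-0.3,-5.9,14.9,0],[-0.075,0.0,0.0,-0.4,-6.9,14.5,0],[-0.075,0.0,0.0,-0.4,-8.0,13.9,0],[-0.075,0.0,0.001,-0.4,-9.1,13.2,0],[-0.074,0.0,0.0,-0.4,-10.0,12.6,0]]
```

```bash
python3 -m handwheel '[[0,0,-0.142,1.7,4.3,0,0],[0,0,-0.142,1,4.6,0,0],[0,0,-0.143,0.4,4.6,0,0],[0,0,-0.142,-0.2,4.6,0,0],[0,0,-0.142,-1,4.6,0,0],[0,0,-0.142,-1.5,4.4,0,0],[0,0,-0.142,-2.2,4.1,0,0],[0,0,-0.142,-2.7,3.8,0,0]]'>/dev/null
python3 -m handwheel '[[0,0,-0.143,-3.2,3.3,0,0],[0,0,0,0,0,0,0]]'|sed -n 2,3p
python3 -c "
from h import *
print(manip.observe()['qpos'])"
python3 -m handwheel '[[-0.075,0,0,-0.4,-3.6,15.6,0],[-0.075,0,0,-0.4,-4.7,15.4,0],[-0.074,0,0,-0.3,-5.9,14.9,0],[-0.075,0,0,-0.4,-6.9,14.5,0],[-0.075,0,0,-0.4,-8,13.9,0],[-0.075,0,0,-0.4,-9.1,13.2,0],[-0.074,0,0,-0.4,-10,12.6,0],[0,0,0,0,0,0,0]]'|sed -n 1,3p
python3 -c "
from seat import *
print(manip.observe()['qpos']);p,r=pose();print((p-seat0())@np.c_[X,Y,N],np.degrees((r.inv()*Rt(90)).as_rotvec()))"
```

```text
position: [465.6, -122.8, 287.2]
tcp_rot: [-2.188, -2.247, -0.001]
[-0.19555758  0.1588878   0.4882204   1.6324929  -0.07873248  1.37301206
  0.32972725]
clock: 20.45
position: [434.0, -123.8, 173.3]
tcp_rot: [1.921, 1.961, 0.522]
[-0.2  -0.13  0.56  2.31 -0.27  0.49  0.6 ]
[ -14.42 -104.11  119.28] [-0.75 -0.34 -0.57]
```

```bash
cat > kn.py <<'E'
from seat import *
s=manip.observe();p,r=pose();K=seat0()-1.2*X-106*Y
print("rel knob axis",(p-K)@np.c_[X,Y,N],"rot",np.degrees((r.inv()*Rt(90)).as_rotvec()),"F",s["contact_force"]@np.c_[X,Y,N],"q",s["qpos"],"t",s["clock"],"open",s["opening"])
E
python3 -m handwheel '[[0,0,0,0,0,0,0],[0,0,0,0,0,0,0],[0,0,0,0,0,0,0]]'|sed -n 1p; python3 kn.py
```

```text
clock: 20.75
rel knob axis [ -0.69  -1.31 122.08] rot [ 0.12  0.03 -0.09] F [0.45 0.65 0.26] q [-0.2  -0.13  0.56  2.29 -0.27  0.49  0.6 ] t 20.75 open 85.33927320309314
```

```bash
python3 -m handwheel '[[0,0,0,0.6,0.3,10,0],[0,0,0,0.6,0.3,15,0],[0,0,0,0,0,15,0],[0,0,0,0,0,12,0],[0,0,0,0,0,0,0],[0,0,0,0,0,0,0]]'>/dev/null; python3 kn.py
```

```text
rel knob axis [-2.07  0.24 69.58] rot [-0.03 -0.01 -0.11] F [-1.24  0.09  0.15] q [-0.26  0.03  0.64  2.31 -0.6   0.39  0.91] t 21.35 open 85.58122679062156
```

```bash
python3 -m handwheel '[[0,0,0,0,0.4,8,0],[0,0,0,0,0.3,8,0],[0,0,0,0,0,8,0],[0,0,0,0,0,0,0],[0,0,0,0,0,0,0]]'>/dev/null; python3 kn.py
```

```text
rel knob axis [-1.77  0.24 45.99] rot [ 0.01 -0.02 -0.14] F [0.34 0.08 0.25] q [-0.23  0.1   0.62  2.31 -0.8   0.36  1.1 ] t 21.85 open 85.2587353931944
```

```bash
python3 -m handwheel '[[0,0,0,0,0.3,8,0],[0,0,0,0,0.3,8,0],[0,0,0,0,0,6.5,0],[0,0,0,0,0,0,0],[0,0,0,0,0,0,0]]'>/dev/null; python3 kn.py
```

```text
rel knob axis [-1.49  0.29 23.45] rot [-0.01 -0.02 -0.15] F [ 0.9  -0.7   0.33] q [-0.17  0.17  0.56  2.3  -0.98  0.34  1.26] t 22.35 open 85.21750612751896
```

Reached the pinch point with no contact force. I'll close gently.

```bash
python3 -m handwheel '[[0,0,0,0,0,0,1],[0,0,0,0,0,0,1],[0,0,0,0,0,0,1],[0,0,0,0,0,0,1],[0,0,0,0,0,0,1],[0,0,0,0,0,0,1]]' 40|tail -2; python3 kn.py
```

```text
opening: 28.5
gripper_force: 38.9
rel knob axis [-0.71  0.46 23.49] rot [ 0.07 -0.05 -0.13] F [0.36 1.37 6.55] q [-0.17  0.17  0.56  2.3  -0.98  0.34  1.26] t 22.95 open 28.499925012628676
```

```bash
python3 -m handwheel '[[0,0,0,0,0,-2,1],[0,0,0,0,0,-2,1],[0,0,0,0,0,-2,1],[0,0,0,0,0,-2,1],[0,0,0,0,0,-1,1],[0,0,0,0,0,0,1],[0,0,0,0,0,0,1],[0,0,0,0,0,0,1]]' 60; python3 kn.py
```

```text
clock: 23.75
position: [488.5, -123.7, 103.9]
tcp_rot: [1.903, 1.956, 0.525]
contact_force: [7.1, 0.5, -3.7]
opening: 27.8
gripper_force: 59.5
rel knob axis [-0.71  0.46 31.94] rot [ 0.02  0.   -0.09] F [ 4.34  0.26 -6.73] q [-0.2   0.15  0.58  2.3  -0.91  0.35  1.2 ] t 23.75 open 27.829134995656077
```

The knob moved 8.5 mm at 6.7 N, which matches the spring at that travel. I'll ease it back, release, retreat and check.

```bash
python3 -m handwheel '[[0,0,0,0,0,3,1],[0,0,0,0,0,3,1],[0,0,0,0,0,1.5,1],[0,0,0,0,0,0,1]]' | sed -n 4p; python3 kn.py
python3 -m handwheel '[[0,0,0,0,0,0,0.4],[0,0,0,0,0,0,0],[0,0,0,0,0,0,0],[0,0,0,0,0,0,0],[0,0,0,0,0,0,0],[0,0,0,0,0,0,0]]'|tail -2
python3 -m handwheel '[[0,0,0,0,0,-8,0],[0,0,0,0,0,-12,0],[0,0,0,0,0,-15,0],[0,0,0,0,0,-15,0],[0,0,0,0,0,-15,0],[0,0,0,0,0,0,0],[0,0,0,0,0,0,0],[0,0,0,0,0,0,0]]'|sed -n 1,4p
python3 - <<'E'
from seat import *
snap("wrist","w7"); z=np.load("w7.npz"); L=(z["P"]-seat0())@np.c_[X,Y,N]
r=np.hypot(L[...,0],L[...,1]); m=(r<55)&(abs(L[...,2]-34)<6); d=L[m]; print("disc",m.sum(),np.median(d[:,2]),np.percentile(d,[.5,99.5],axis=0))
k=(np.hypot(L[...,0],L[...,1]+107)<25)&(L[...,2]>24)&(L[...,2]<45); print("knob top",k.sum(),np.percentile(L[k],[1,50,99],axis=0))
snap("side","s7"); P=np.load("s7.npz")["P"]
for n,x,y in [("vial",468,-511)]:
    m=(np.hypot(P[...,0]-x,P[...,1]-y)<30)&(P[...,2]>15); print(n,P[m].min(0),P[m].max(0))
E
```

```text
contact_force: [4.9, 1.1, -1.4]
rel knob axis [-0.71  0.46 24.44] rot [ 0.02 -0.01 -0.1 ] F [ 3.62  1.01 -3.69] q [-0.18  0.17  0.56  2.3  -0.97  0.34  1.25] t 24.15 open 28.131430778284876
opening: 85.7
gripper_force: 0.0
clock: 25.55
position: [458.6, -124.3, 152.5]
tcp_rot: [1.906, 1.957, 0.524]
contact_force: [-0.5, 1.3, -0.9]
disc 17236 33.67980902693031 [[-49.02 -46.84  31.77]
 [ 43.3   19.26  36.07]]
knob top 1660 [[ -15.86 -119.55   24.45]
 [  -2.17 -104.99   28.25]
 [  11.7   -92.26   29.79]]
vial [ 459.97 -520.83   15.07] [ 484.5  -498.04   63.14]
```

View pics/s7.png

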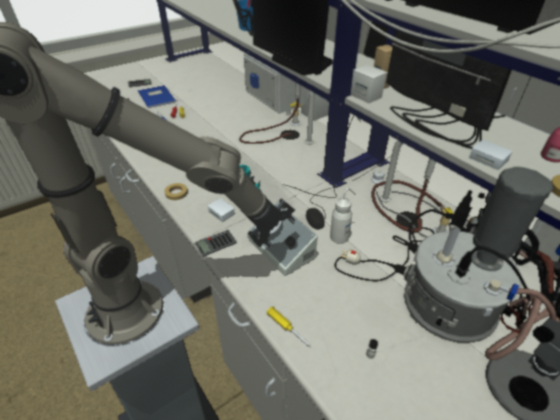

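The vial at (372,348) still stands. The carousel is home (disc top at 33.7 mm) and the knob is back at rest (same height as before the pull). The force fell from 6.7 to 3.7 N on return, as the spring should. The gripper is clear of everything.

```bash
python3 -c "
from rig import manip
print(manip.hand_in())"
```

```text
the job is handed in; nothing more can be done
None
```

The job is handed in, with no verdict returned: the carousel is home on the spindle and released, the knob was pulled about 8.5 mm and sprang back, and the vial still stands; I did not recheck the beaker at the end, but the arm never worked near it.

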